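# Hold test of a friction-hinged tin lid

## Robot

A 7-joint arm with a two-finger parallel gripper is mounted at the origin on the work surface. World frame = base frame: x ahead of the robot, y to its left, z up, the work surface at z = 0. Lengths are in m, angles in rad, forces in N, time in s.
With the tool pointing down it reaches from about 0.425 to 0.875 m from the base axis. Payload 4.7 kg.
Tool frame: the origin (TCP) lies at the very end of the fingers, on their centre line; the grasp point (between the pads) lies 19 mm behind it; z points along the fingers, y is the line along which they close (so a half turn about z gives the same grasp; the last joint's range is limited). The gripper opens to 87 mm and grips with 3 to 60 N. Pads are 19 mm wide; open, the fingers measure 117 mm over their backs; the gripper's body (75 mm by 190 mm) begins 51 mm behind the grasp point.
Start: joints at [-1.295, 0.321, -0.07, 1.45, 0.023, 1.371, -0.057], TCP at [0.168, 0.628, 0.223] pointing down, gripper open.
Joint ranges: [-2.86, 2.86], [-0.3, 2.09], [-1.38, 1.24], [0.06, 2.45], [-1.56, 4.7], [0.09, 2.05], [-2.69, 2.69]. Speed limits (rad/s): [2.57, 2.57, 3.14, 3.14, 3.14, 3.14, 3.14].

## Interface

Orientations are given as a rotation vector (axis times angle).
In Python, from bench import ctrl, imaging, ticket gives the robot as it stands.
- The arm moves only by the tool jog_arm, never from a script. Its argument "rows" is text: rows parted by semicolons, each of 7 numbers parted by spaces: the shift along the tool's x, y, z in cm, then the turn, a rotation vector about the tool's x, y, z in rad, then the closure, from -1 (fully open) to 1 (shut), so that 0 is half open. A call has 1 to 5 rows; each row shifts and turns the commanded pose from where the row before left it, along the tool's axes as they then stand; what a row does not reach is not made up. A row lasts 1/8 s, in which the tool goes at most 62.5 mm and 10.7 degrees, less where a joint would pass 70% of its speed; a pose out of reach is approached as far as the arm can. A call with a gripper value outside its range is refused whole. The fingers move at their own pace and stop on an object; "force" is the grip in N (left out, the last holds). Time passes only in rows, so rows that do not move let the fingers close. It gives the time, the measured TCP pose, the force, the opening and the grip force at its end, in the units of the state.
- ctrl.get_state(): the state, without advancing time (a new reading comes with each control period).
- imaging.get_image(name): name is "scene" or "top" or "wrist"; returns a dict with "img" (384x512x3 uint8, blue, green, red), "vertical_fov" (degrees; the focal length in pixels is half the picture's height over the tangent of half this angle, whatever the lens; pixels are square), "cx", "cy" (the principal point, pixels), "origin" and "orientation" of the camera in the world. Camera axes: x right, y down, z forward; pixel columns grow to the right and rows downward; lengths in m; the calibration is good to about 2 mm. A picture is of the moment at which its call begins. There is no depth.
- ticket.close_job(): hands the job in; it is judged then, once.
The state is a dict: "time": time; "joint_positions": joint angles; "qd": joint speeds; "joint_torque": joint torques, N m; "position": TCP position; "tool_rot": TCP orientation; "ft_force": force on the tool from outside, world axes, zero at the start; "torque": the same for the moment, N m; "grip_width": opening from 0.0 (shut) to 1.0 (fully open); "grip_force": force on a finger pad.
Only numpy, scipy, OpenCV 4.12 (cv2) and the standard library are available. Lean on these libraries where they do the work, as an engineer would, in place of code of your own. Each camera call takes 0.05 s, during which the arm holds its last target. There are 200 camera calls.

## Task

Check that the friction hinge of the steel sample tin holds: lift its lid by the bar handle to about half open (50 degrees), let go completely and let it stand on its own for a second. Then press straight down on the dark roller at the lid's front with a gentle, steady push of about 7 newtons (never over 12) for a second, so that the lid does not give, and take your hand away, leaving the lid standing half open. Do not disturb the things lying around the tin.

Things in the scene. Friction and masses are not known exactly. Their poses are not given: they have to be found in the camera images.
- tin: Open bare-steel tin, 160 (x) x 200 (y) x 90 mm high, fixed on a birch base board 220 x 250 x 12 mm that does not move. Origin under the middle of the board, on the counter; x points from the tin's front (handle side, towards the robot) to its back (hinge side), y along the hinge, z up. The hinge line runs along y through (84, 0, 102) mm in this frame.
- lid (a joint): Lid angle in rad: 0 shut, grows as the front edge rises (0.87 = 50 degrees); stop at 1.7. Steel plate 168 x 206 x 5 mm, about 0.4 to 0.6 kg, on a stiff friction hinge that stays at any angle: turning takes about 2.8 N m besides the weight. Lifting at the handle takes 13 to 18 N; 14 N or more down on the roller may drive the lid down.
- handle (a point): Round steel bar, 12 mm thick, 96 mm long along the tin's y, 42 mm ahead of the lid's front edge on two flat arms (80 mm free between them); it can turn between pinching fingers. Origin: middle of the bar, 210 mm in front of the hinge line and 2.5 mm above it when shut, at y = -40 mm of the tin. Turns with the lid; axes as the tin's when shut.
- lug (a point): Slot centre of the loading roller at the lid's front, at y = +70 mm of the tin, else placed as the handle. Dark roller, 20 mm thick, 34 mm long along y, between two flat arms (42 mm free). Its centre is clamped up to 5 mm above or below this point along the lid's normal, differing each time and unmeasured: find it by touch, slowly. It does not give: 1 mm too far adds several N.
- crucible: Bystander: white ceramic cup, 52 mm across, 50 mm high, beside the tin; origin under its centre.
- stopper: Bystander: black rubber stopper, a cone 34 mm across below and 44 mm above, 36 mm high, beside the tin; origin under its centre.
- round_tin: Bystander: shallow round metal tin, 67 mm across, 37 mm high, beside the tin; origin under its centre.

How it is judged:
By the outcome, as a careful person would: the job done as asked, in the order asked, and still so for the second after the job is handed in, with the robot touching nothing.
It also fails if it takes over 51 s, if anything falls off the work surface, if the arm or the gripper's body presses on something with over 40 N, if the wrist force passes 120 N, or if a joint passes its speed limit or range.

## Working session

There is one attempt and no reset: what is moved stays moved. The work goes in short steps, Python scripts to look and compute and a tool call to move; the robot and the scene stay as the last step left them, time stands still between calls to the robot, and variables do not carry over. Pictures are saved under pics/ and viewed, at most 11 in all, crops included, and the job is handed in when it is done.

Besides the shell and the picture viewer there is one more tool, called after "Request:" as name(argument=value, ...) on one line, values as JSON. jog_arm: Moves the arm, as the interface text tells. Its arguments: {"type":"object","properties":{"rows":{"type":"string"},"force":{"type":"number"}},"required":["rows"]}

```bash
mkdir -p pics; ls; python3 - <<'E'
from bench import ctrl, imaging
import cv2,numpy as np
print(ctrl.get_state())
ims=[]
for n in("scene","top"):
    d=imaging.get_image(n);cv2.imwrite(f"pics/{n}0.png",d["img"]);print(n,{k:v for k,v in d.items() if k!="img"})
E
```

```text
pics
{'time': 0.0, 'joint_positions': array([-1.29488373,  0.32182504, -0.07008393,  1.45167675,  0.02259893,
        1.37080592, -0.05688877]), 'qd': array([ 0.00066861, -0.00064458,  0.00065351, -0.00175845,  0.0019889 ,
        0.00022452, -0.00071372]), 'joint_torque': array([ 6.20728388e-04, -4.91279984e+01, -4.03493028e-01, -3.12536180e+01,
       -6.39167475e-02,  4.36382974e-02,  1.83291759e-04]), 'position': array([0.16814474, 0.62729652, 0.22145932]), 'tool_rot': array([-4.09996789e-01, -3.11456756e+00,  3.01877726e-03]), 'ft_force': array([ 0.50127615,  0.04143206, -0.3870089 ]), 'torque': array([ 0.00466883, -0.00080497, -0.00508247]), 'grip_force': 0.0, 'grip_width': 1.0012251469728217}
scene {'vertical_fov': 55.249421880070194, 'cx': 254.8966420473414, 'cy': 194.4149111328167, 'origin': array([0.94729399, 0.32937218, 0.78451808]), 'orientation': array([-1.16786908, -2.5584348 ,  0.77146312])}
top {'vertical_fov': 54.81026148209977, 'cx': 251.5425434656051, 'cy': 194.26225898718923, 'origin': array([0.47025646, 0.00136661, 1.02782936]), 'orientation': array([-2.1197692 ,  2.14116395, -0.1356715 ])}
```

View pics/scene0.png

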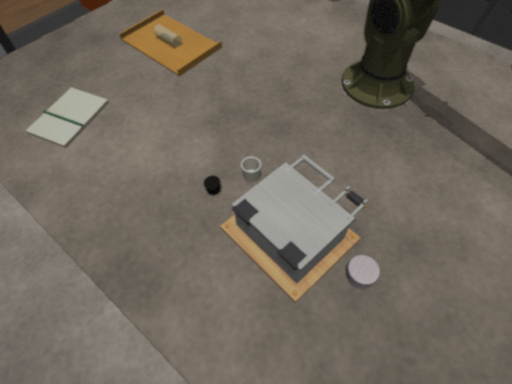

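View pics/top0.png

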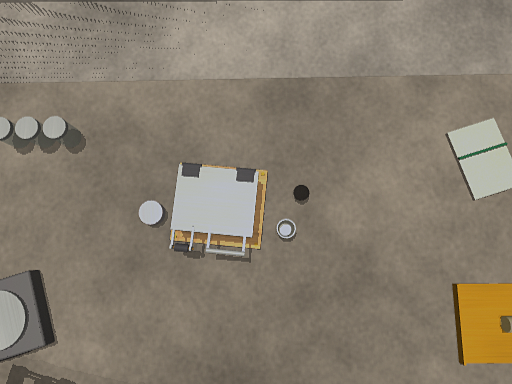

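The scene view shows the closed tin with its handle at (315,168), the roller at (355,198), the crucible at (251,167), the stopper at (212,185) and the round tin at (363,270). In the top view the lid spans about (171..258, 164..237), with the handle bar from (207,250) to (244,255) and the roller at (182,247).

```bash
cat > h.py <<'E'
from bench import ctrl, imaging
import cv2,numpy as np
from scipy.spatial.transform import Rotation as R
def f(d): return d["img"].shape[0]/2/np.tan(np.radians(d["vertical_fov"]/2))
def onplane(d,uv,z):
    uv=np.atleast_2d(uv).astype(float)
    r=np.c_[(uv[:,0]-d["cx"])/f(d),(uv[:,1]-d["cy"])/f(d),np.ones(len(uv))]
    r=R.from_rotvec(d["orientation"]).apply(r);o=np.array(d["origin"])
    return o+r*((z-o[2])/r[:,2])[:,None]
def proj(d,p):
    c=R.from_rotvec(d["orientation"]).inv().apply(np.atleast_2d(p)-d["origin"])
    return c[:,:2]/c[:,2:]*f(d)+[d["cx"],d["cy"]]
E
python3 - <<'E'
from h import *
d=imaging.get_image("top");im=d["img"]
hsv=cv2.cvtColor(im,cv2.COLOR_BGR2HSV)
roi=np.zeros(im.shape[:2],np.uint8);roi[150:270,165:275]=255
lid=((hsv[...,1]<40)&(hsv[...,2]>150)).astype(np.uint8)*255&roi
lid2=cv2.morphologyEx(lid,cv2.MORPH_OPEN,np.ones((9,9)))
c=max(cv2.findContours(lid2,0,2)[0],key=cv2.contourArea)
r=cv2.minAreaRect(c);b=cv2.boxPoints(r);print(b);P=onplane(d,b,.1045);print("lid",P.round(4), P.mean(0))
print(np.linalg.norm(P-np.roll(P,1,0),axis=1))
bd=((hsv[...,0]>8)&(hsv[...,0]<28)&(hsv[...,1]>90)).astype(np.uint8)*255&roi
c=np.vstack(cv2.findContours(bd,0,2)[0]);b=cv2.boxPoints(cv2.minAreaRect(c));P=onplane(d,b,.012);print("board",b,P.round(4),P.mean(0))
bar=lid.copy();bar[:243]=0
ys,xs=np.nonzero(bar);print("bar px",xs.min(),xs.max(),cv2.minAreaRect(np.c_[xs,ys].astype(np.float32)))
for n,uv,z in(("bar",[(207,250),(244,255)],.11),("roller",[(182,247)],.11),("cruc",[(286,229)],.05),("stop",[(301,192)],.036),("rt",[(151,213)],.037)):print(n,onplane(d,uv,z).round(4))
a=cv2.resize(im[150:270,135:315],None,fx=4.4,fy=4.4,interpolation=cv2.INTER_CUBIC)
s=imaging.get_image("scene");np.save("pics/x.npy",s["img"])
cv2.imwrite("pics/t1.png",a)
cv2.imwrite("pics/s1.png",cv2.resize(s["img"][140:310,190:400],None,fx=3.5,fy=3.5,interpolation=cv2.INTER_CUBIC))
E
```

```text
[[170.43774 228.84596]
 [176.89316 163.36974]
 [258.1735  171.38329]
 [251.71808 236.85951]]
lid [[0.5271 0.2278 0.1045]
 [0.6948 0.2154 0.1045]
 [0.6709 0.0068 0.1045]
 [0.5053 0.0246 0.1045]] [0.59954564 0.11866356 0.1045    ]
[0.20441    0.16817576 0.20996862 0.16654573]
board [[168.79767 246.8248 ]
 [176.79865 161.48114]
 [267.31558 169.9671 ]
 [259.3146  255.31076]] [[ 0.4838  0.2538  0.012 ]
 [ 0.7228  0.2372  0.012 ]
 [ 0.6947 -0.0183  0.012 ]
 [ 0.459   0.0068  0.012 ]] [0.59009432 0.11987767 0.012     ]
bar px 169 244 ((206.5, 248.5), (11.0, 75.0), 90.0)
bar [[0.474  0.1347 0.11  ]
 [0.4611 0.0437 0.11  ]]
roller [[0.4818 0.1967 0.11  ]]
cruc [[ 0.5271 -0.0643  0.05  ]]
stop [[ 0.6273 -0.1079  0.036 ]]
rt [[0.5745 0.2984 0.037 ]]
```

View pics/t1.png

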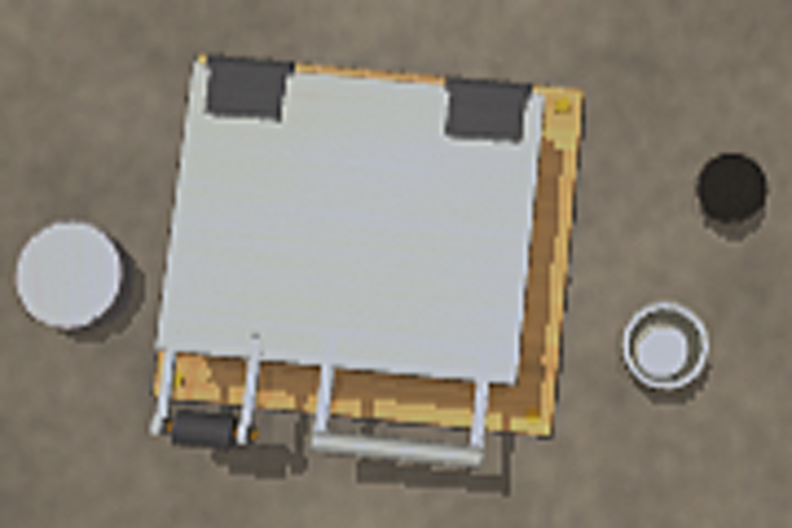

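View pics/s1.png

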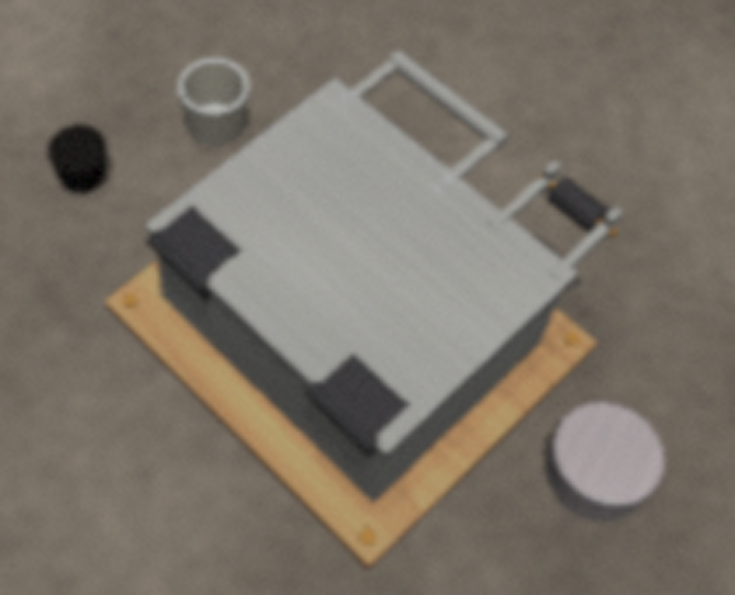

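The crops confirm the layout. The tin's yaw is about -0.11 rad. The bar's middle is near (0.468,0.091) and the roller near (0.482,0.199) in the world frame. The neighbours are well clear in front of the tin.

```bash
cat > go.py <<'E'
import sys
from h import *
def rel(pos,yaw,tilt=0):
    s=ctrl.get_state();Rt=R.from_rotvec(s["tool_rot"])
    # tool down, tool y along +-tin x (yaw), tilt about tin y
    best=None
    for k in(0,np.pi):
        T=R.from_euler('z',yaw+k)*R.from_matrix(np.array([[0,1,0],[1,0,0],[0,0,-1]]).T)
        rv=(Rt.inv()*T).as_rotvec()
        print("turn",rv.round(3))
    print("t",s["time"],"pos",s["position"].round(4),"F",s["ft_force"].round(2),"w",round(s["grip_width"],3),"gf",round(s["grip_force"],2))
    print("shift cm in tool",(Rt.inv().apply(np.array(pos)-s["position"])*100).round(2)); print(Rt.as_matrix().round(3)); print(s["joint_positions"].round(3))
if __name__=="__main__": rel(list(map(float,sys.argv[1:4])),-0.11)
E
python3 go.py .470 .091 .22
```

```text
turn [-1.000e-03  1.000e-03  1.419e+00]
turn [-1.000e-03 -1.000e-03 -1.723e+00]
t 0.2 pos [0.1682 0.6275 0.2219] F [ 0.21  0.75 -0.01] w 1.002 gf 0.0
shift cm in tool [-43.04 -44.01   0.24]
[[-0.966  0.259 -0.   ]
 [ 0.259  0.966 -0.001]
 [-0.    -0.001 -1.   ]]
[-1.295  0.322 -0.07   1.451  0.023  1.371 -0.057]
```

Request:
jog_arm(rows="-4.3 -4.4 0 0 0 0 0; -4.3 -4.4 0 0 0 0 0; -4.3 -4.4 0 0 0 0 0; -4.3 -4.4 0 0 0 0 0; -4.3 -4.4 0 0 0 0 0", force=40)

```text
time: 0.82
position: [0.3198, 0.3578, 0.2226]
tool_rot: [0.41, 3.114, 0.001]
ft_force: [-0.0, 0.4, 0.5]
grip_width: 0.543
grip_force: 0.0
```

Request:
jog_arm(rows="-4.3 -4.4 0 0 0 0 0; -4.3 -4.4 0 0 0 0 0; -4.3 -4.4 0 0 0 0 0; -4.3 -4.4 0 0 0 0 0; -4.3 -4.4 0 0 0 0 0")

```text
time: 1.45
position: [0.4704, 0.0898, 0.2228]
tool_rot: [0.41, 3.114, 0.001]
ft_force: [0.3, 0.2, 0.1]
grip_width: 0.502
grip_force: 0.0
```

```bash
python3 go.py .470 .091 .22
```

```text
turn [ 1.000e-03 -0.000e+00  1.419e+00]
turn [ 0.000e+00  1.000e-03 -1.722e+00]
t 1.45 pos [0.4704 0.0898 0.2228] F [0.25 0.21 0.11] w 0.502 gf 0.0
shift cm in tool [0.07 0.11 0.28]
[[-0.966  0.259  0.001]
 [ 0.259  0.966  0.001]
 [-0.001  0.001 -1.   ]]
[-0.723 -0.066  0.463  1.875  0.03   1.325  1.041]
```

Request:
jog_arm(rows="0 0 0 0 0 0.158 0; 0 0 0 0 0 0.158 0; 0 0 0 0 0 0.158 0; 0 0 0 0 0 0.158 0; 0 0 0 0 0 0.158 0")

```text
time: 2.08
position: [0.4696, 0.0915, 0.2225]
tool_rot: [-1.584, -2.713, 0.0]
ft_force: [-0.1, 0.9, 0.4]
grip_width: 0.5
grip_force: 0.0
```

Request:
jog_arm(rows="0 0 0 0 0 0.158 0; 0 0 0 0 0 0.158 0; 0 0 0 0 0 0.158 0; 0 0 0 0 0 0.158 0; 0 0 0 0 0 0 0")

```text
time: 2.7
position: [0.4696, 0.0915, 0.2225]
tool_rot: [-2.342, -2.094, 0.0]
ft_force: [0.3, -0.3, -0.0]
grip_width: 0.499
grip_force: 0.0
```

```bash
python3 go.py .470 .091 .22; python3 - <<'E'
from h import *
d=imaging.get_image("wrist");cv2.imwrite("pics/w1.png",d["img"]);print(d["origin"],d["orientation"],d["vertical_fov"])
print(proj(d,[[.470,.091,.1045],[.4752,.1387,.1045],[.4646,.0433,.1045],[.482,.2,.1045]]).round(1))
E
```

```text
turn [-0.    -0.    -0.001]
turn [-0.    0.    3.14]
t 2.7 pos [0.4696 0.0915 0.2225] F [ 0.34 -0.3  -0.03] w 0.499 gf 0.0
shift cm in tool [-0.05  0.04  0.25]
[[ 0.111  0.994 -0.   ]
 [ 0.994 -0.111  0.   ]
 [ 0.    -0.    -1.   ]]
[-0.675 -0.062  0.413  1.874  0.026  1.325 -0.381]
[0.47836579 0.16622734 0.38445701] [ 2.86364832 -0.15971547 -0.02157978] 70.43184442521783
[[251.4 190.3]
 [251.3 144.8]
 [251.4 231.9]
 [251.2  79.7]]
```

View pics/w1.png

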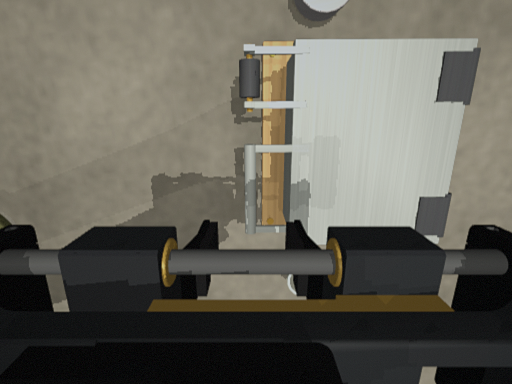

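The wrist view shows the bar at column 251, rows 145–233, which matches the prediction to within a pixel. The roller is at (249,77). I'll descend and grip.

Request:
jog_arm(rows="0 0 4 0 0 0 0; 0 0 4 0 0 0 0; 0 0 3 0 0 0 0; 0 0 2.4 0 0 0 0; 0 0 0 0 0 0 0")

```text
time: 3.38
position: [0.4681, 0.0911, 0.087]
tool_rot: [-2.34, -2.094, 0.006]
ft_force: [0.2, 0.8, 0.8]
grip_width: 0.497
grip_force: 0.0
```

Request:
jog_arm(rows="0 0 0 0 0 0 1; 0 0 0 0 0 0 1; 0 0 0 0 0 0 1; 0 0 0 0 0 0 1; 0 0 0 0 0 0 1", force=45)

```text
time: 4.0
position: [0.4681, 0.092, 0.0889]
tool_rot: [-2.341, -2.091, 0.004]
ft_force: [-5.0, 0.3, 6.9]
grip_width: 0.126
grip_force: 45.0
```

```bash
python3 go.py .470 .091 .088
```

```text
turn [-0.004 -0.    -0.003]
turn [-0.     0.006  3.139]
t 4.0 pos [0.4681 0.092  0.0889] F [-4.96  0.29  6.91] w 0.126 gf 45.0
shift cm in tool [-0.07  0.2   0.09]
[[ 0.112  0.994 -0.004]
 [ 0.994 -0.112  0.001]
 [ 0.    -0.004 -1.   ]]
[-0.662  0.067  0.429  2.039 -0.034  1.045 -0.329]
```

The pinch is good: 11 mm opening at 45 N. I'll lift along the arc.

Request:
jog_arm(rows="0 0.05 -0.9 0 0 0 1; 0 0.05 -0.9 0 0 0 1; 0 0.13 -0.9 0 0 0 1; 0 0.13 -0.9 0 0 0 1; 0 0.21 -0.9 0 0 0 1", force=55)

```text
time: 4.62
position: [0.4734, 0.0912, 0.1332]
tool_rot: [-2.341, -2.091, 0.005]
ft_force: [-2.1, 5.2, -17.9]
grip_width: 0.12
grip_force: 55.0
```

```bash
python3 go.py .470 .091 .088
```

```text
turn [-0.004  0.    -0.003]
turn [1.000e-03 7.000e-03 3.139e+00]
t 4.625 pos [0.4734 0.0912 0.1332] F [ -2.15   5.22 -17.91] w 0.12 gf 54.95
shift cm in tool [-0.06 -0.32  4.53]
[[ 0.112  0.994 -0.004]
 [ 0.994 -0.112  0.   ]
 [-0.    -0.004 -1.   ]]
[-0.665  0.026  0.429  1.98  -0.013  1.142 -0.343]
```

Request:
jog_arm(rows="0 0.21 -0.9 0 0 0 1; 0 0.28 -0.87 0 0 0 1; 0 0.28 -0.87 0 0 0 1; 0 0.36 -0.84 0 0 0 1; 0 0.36 -0.84 0 0 0 1")

```text
time: 5.25
position: [0.4878, 0.0897, 0.1762]
tool_rot: [-2.34, -2.09, 0.006]
ft_force: [-4.9, 4.5, -17.3]
grip_width: 0.117
grip_force: 55.0
```

Request:
jog_arm(rows="0 0.43 -0.81 0 0 0 1; 0 0.43 -0.81 0 0 0 1; 0 0.5 -0.76 0 0 0 1; 0 0.5 -0.76 0 0 0 1; 0 0.56 -0.72 0 0 0 1")

```text
time: 5.88
position: [0.51, 0.0873, 0.2145]
tool_rot: [-2.337, -2.089, 0.011]
ft_force: [-11.9, 5.0, -13.7]
grip_width: 0.121
grip_force: 55.0
```

```bash
python3 go.py .470 .091 .088; python3 - <<'E'
from h import *
d=imaging.get_image("scene");cv2.imwrite("pics/s2.png",cv2.resize(d["img"][60:310,170:430],None,fx=2.4,fy=2.4))
E
```

```text
turn [-0.01   0.001 -0.002]
turn [1.00e-03 1.60e-02 3.14e+00]
t 5.875 pos [0.51   0.0873 0.2145] F [-11.94   4.96 -13.74] w 0.121 gf 54.97
shift cm in tool [-0.07 -3.89 12.69]
[[ 0.112  0.994 -0.01 ]
 [ 0.994 -0.112  0.   ]
 [-0.001 -0.01  -1.   ]]
[-0.651  0.044  0.448  1.795 -0.022  1.317 -0.31 ]
```

View pics/s2.png

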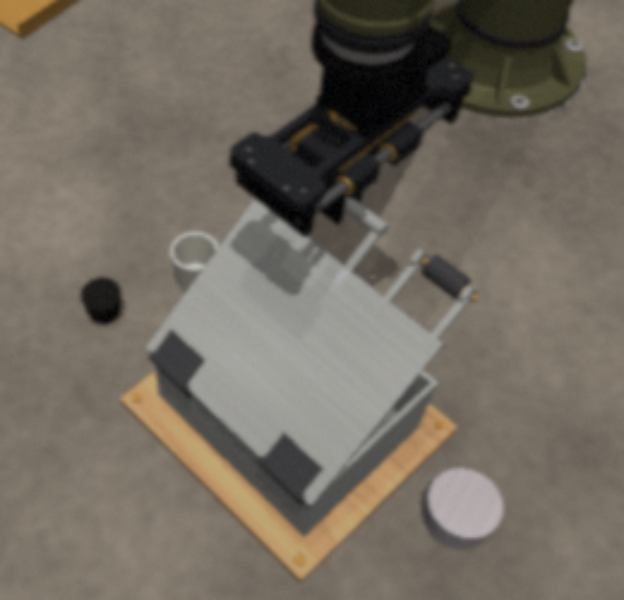

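The lid is rising in the grip, at about 37° now, with the neighbours undisturbed. I'll continue to 50°.

Request:
jog_arm(rows="0 0.6 -0.72 0 0 0 1; 0 0.64 -0.68 0 0 0 1; 0 0.64 -0.67 0 0 0 1; 0 0.68 -0.63 0 0 0 1; 0 0.68 -0.62 0 0 0 1")

```text
time: 6.55
position: [0.5405, 0.0841, 0.2483]
tool_rot: [-2.334, -2.088, 0.015]
ft_force: [-17.9, 5.2, -5.4]
grip_width: 0.12
grip_force: 55.0
```

Request:
jog_arm(rows="0 0 0 0 0 0 1; 0 0 0 0 0 0 1")

```text
time: 6.8
position: [0.5417, 0.084, 0.2493]
tool_rot: [-2.335, -2.089, 0.011]
ft_force: [-13.8, 4.4, -4.3]
grip_width: 0.121
grip_force: 55.0
```

```bash
python3 go.py .546 .083 .249; python3 - <<'E'
from h import *
for n in("wrist","scene"):
    d=imaging.get_image(n);cv2.imwrite(f"pics/{n}3.png",d["img"])
    c,s=np.cos(-.11),np.sin(-.11);C=np.array([.5985,.1155])
    for a in(45,50,55):
        t=np.radians(a)
        P=[]
        for r,y in((.168,.103),(.168,-.103),(.210,.070)):
            x=.084-r*np.cos(t)+.0025*np.sin(t);z=.102+r*np.sin(t)+.0025*np.cos(t)
            P.append([C[0]+c*x-s*y,C[1]+s*x+c*y,z])
        print(n,a,proj(d,P).round(1).tolist(),np.round(P[2],4))
E
```

```text
turn [-0.011 -0.    -0.001]
turn [-0.     0.017  3.14 ]
t 6.8 pos [0.5417 0.084  0.2493] F [-13.81   4.36  -4.28] w 0.121 gf 54.98
shift cm in tool [-0.05  0.44  0.03]
[[ 0.111  0.994 -0.011]
 [ 0.994 -0.111  0.001]
 [ 0.    -0.011 -1.   ]]
[-0.631  0.099  0.466  1.674 -0.048  1.39  -0.27 ]
wrist 45 [[284.1, 3.9], [276.2, 297.5], [232.0, 53.4]] [0.5438 0.192  0.2523]
wrist 50 [[305.2, -3.1], [291.3, 305.7], [258.0, 47.7]] [0.5574 0.1905 0.2645]
wrist 55 [[330.1, -10.1], [308.8, 313.7], [291.1, 41.6]] [0.572  0.1889 0.2755]
scene 45 [[349.3, 202.2], [270.0, 139.2], [349.0, 172.5]] [0.5438 0.192  0.2523]
scene 50 [[346.5, 202.9], [266.1, 138.8], [345.3, 172.6]] [0.5574 0.1905 0.2645]
scene 55 [[343.1, 204.1], [261.8, 138.9], [341.1, 173.5]] [0.572  0.1889 0.2755]
```

View pics/wrist3.png

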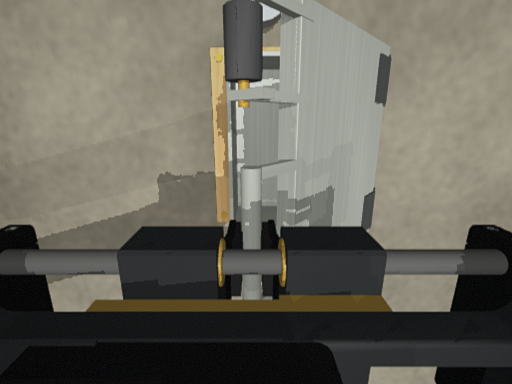

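View pics/scene3.png

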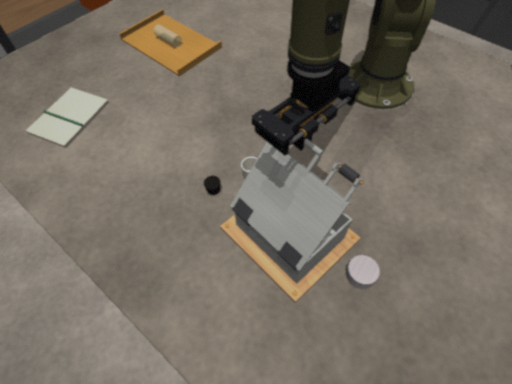

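The wrist view shows the bar held at column 251 and the roller at about (243,40). The scene view shows the lid at about half open, roughly 49–50° from the TCP. I'll unload the arm slightly, then release.

Request:
jog_arm(rows="0 -0.2 0 0 0 0 1; 0 0 0 0 0 0 1")

```text
time: 7.15
position: [0.5417, 0.084, 0.2494]
tool_rot: [-2.338, -2.091, 0.005]
ft_force: [-8.0, 4.4, -8.2]
grip_width: 0.123
grip_force: 55.0
```

Request:
jog_arm(rows="0 0 0 0 0 0 0.45; 0 0 0 0 0 0 0.45; 0 0 0 0 0 0 0.45; 0 0 0 0 0 0 0.45")

```text
time: 7.65
position: [0.5459, 0.0824, 0.2504]
tool_rot: [2.343, 2.09, 0.005]
ft_force: [0.1, -0.3, -0.1]
grip_width: 0.272
grip_force: 0.0
```

```bash
python3 go.py .546 .083 .249
```

```text
turn [ 0.004 -0.001 -0.004]
turn [-1.000e-03 -6.000e-03  3.138e+00]
t 7.65 pos [0.5459 0.0824 0.2504] F [ 0.1  -0.33 -0.07] w 0.272 gf 0.0
shift cm in tool [0.06 0.01 0.14]
[[ 0.114  0.994  0.004]
 [ 0.994 -0.114  0.   ]
 [ 0.001  0.004 -1.   ]]
[-0.632  0.095  0.467  1.675 -0.043  1.378 -0.272]
```

Request:
jog_arm(rows="0 -0.3 0 0 0 0 0.45; 0 0 -1.5 0 0 0 0.45; 0 0 -3 0 0 0 0.45; 0 0 -4 0 0 0 0.45; 0 0 0 0 0 0 0.45")

```text
time: 8.28
position: [0.5433, 0.0835, 0.3381]
tool_rot: [2.341, 2.09, 0.011]
ft_force: [0.6, 1.2, -0.0]
grip_width: 0.28
grip_force: 0.0
```

Request:
jog_arm(rows="0 0 0 0 0 0 1; 0 0 0 0 0 0 1; 0 0 0 0 0 0 1; 0 0 0 0 0 0 1; 0 0 0 0 0 0 1", force=20)

```text
time: 8.9
position: [0.5414, 0.0834, 0.3334]
tool_rot: [-2.343, -2.092, 0.0]
ft_force: [-0.1, -0.3, 0.5]
grip_width: 0.002
grip_force: 0.0
```

Request:
jog_arm(rows="0 0 0 0 0 0 1; 0 0 0 0 0 0 1; 0 0 0 0 0 0 1; 0 0 0 0 0 0 1; 0 0 0 0 0 0 1")

```text
time: 9.52
position: [0.5415, 0.0834, 0.3336]
tool_rot: [2.343, 2.092, 0.0]
ft_force: [-0.2, -0.1, 0.2]
grip_width: 0.004
grip_force: 0.0
```

```bash
python3 go.py .553 .191 .29; python3 - <<'E'
from h import *
for n in("wrist","top"):
    d=imaging.get_image(n);im=d["img"]
    c,s=np.cos(-.11),np.sin(-.11);C=np.array([.5985,.1155])
    for a in(47,49,51):
        t=np.radians(a);P=[]
        for r,y,o in((.21,.07,-.005),(.21,.07,0),(.21,.07,.005),(.21,-.04,0)):
            h=.0025+o
            x=.084-r*np.cos(t)+h*np.sin(t);z=.102+r*np.sin(t)+h*np.cos(t)
            P.append([C[0]+c*x-s*y,C[1]+s*x+c*y,z])
        print(n,a,proj(d,P).round(1).tolist())
    print(np.round(P,4)[1])
    if n=="wrist": w=im
    else: t_=cv2.resize(im[160:265,160:275],None,fx=3.6,fy=3.6)
cv2.imwrite("pics/c4.png",w);np.save("pics/t4.npy",t_);cv2.imwrite("pics/t4.png",t_)
E
```

```text
turn [ 0.    -0.    -0.003]
turn [-0.    -0.     3.139]
t 9.525 pos [0.5415 0.0834 0.3336] F [-0.18 -0.07  0.23] w 0.004 gf 0.0
shift cm in tool [10.82 -0.07  4.36]
[[ 0.113  0.994  0.   ]
 [ 0.994 -0.113  0.   ]
 [ 0.     0.    -1.   ]]
[-0.639  0.067  0.466  1.539 -0.03   1.543 -0.286]
wrist 47 [[240.9, 75.0], [245.3, 74.4], [249.7, 73.7], [246.4, 203.6]]
wrist 49 [[247.4, 74.1], [252.1, 73.4], [256.9, 72.8], [252.4, 205.2]]
wrist 51 [[254.3, 73.1], [259.4, 72.5], [264.6, 71.8], [258.8, 206.8]]
[0.5602 0.1902 0.2668]
top 47 [[170.5, 215.7], [170.3, 213.8], [170.2, 212.0], [222.2, 219.1]]
top 49 [[170.3, 213.0], [170.1, 211.0], [170.0, 209.0], [222.3, 216.2]]
top 51 [[170.1, 210.1], [170.0, 208.1], [169.8, 206.0], [222.4, 213.3]]
[0.5602 0.1902 0.2668]
```

View pics/c4.png

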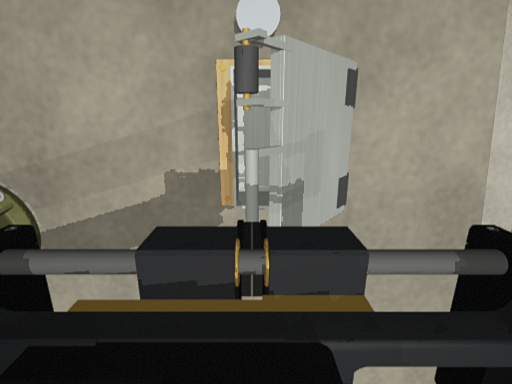

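The wrist view shows the lid standing on its own with the bar at column 252 (about 49°). The roller's middle is at (247,69), midway between its arms at rows 36 and 102. I'll move above the roller and feel my way down.

Request:
jog_arm(rows="4 -0.1 0 0 0 0 1; 4 -0.1 0 0 0 0 1; 3.1 -0.1 0 0 0 0 1; 0 0 3 0 0 0 1; 0 0 1.5 0 0 0 1")

```text
time: 10.25
position: [0.5504, 0.1941, 0.2869]
tool_rot: [-2.342, -2.093, 0.004]
ft_force: [-0.3, -1.1, 0.3]
grip_width: 0.008
grip_force: 0.0
```

Request:
jog_arm(rows="0 0 0 0 0 0 1; 0 0 0 0 0 0 1; 0 0 0 0 0 0 1")

```text
time: 10.62
position: [0.5516, 0.1938, 0.2898]
tool_rot: [2.344, 2.091, 0.003]
ft_force: [-0.3, -0.2, 0.3]
grip_width: 0.007
grip_force: 0.0
```

```bash
python3 go.py .551 .194 .27; python3 - <<'E'
from h import *
d=imaging.get_image("scene");cv2.imwrite("pics/s5.png",cv2.resize(d["img"][80:280,230:430],None,fx=3,fy=3))
E
```

```text
turn [ 0.002 -0.001 -0.004]
turn [-2.000e-03 -3.000e-03  3.138e+00]
t 10.625 pos [0.5516 0.1938 0.2898] F [-0.3  -0.19  0.27] w 0.007 gf 0.0
shift cm in tool [ 0.01 -0.06  1.98]
[[ 0.113  0.994  0.002]
 [ 0.994 -0.113  0.001]
 [ 0.001  0.002 -1.   ]]
[-0.729  0.157  0.394  1.531 -0.061  1.464 -0.446]
```

View pics/s5.png

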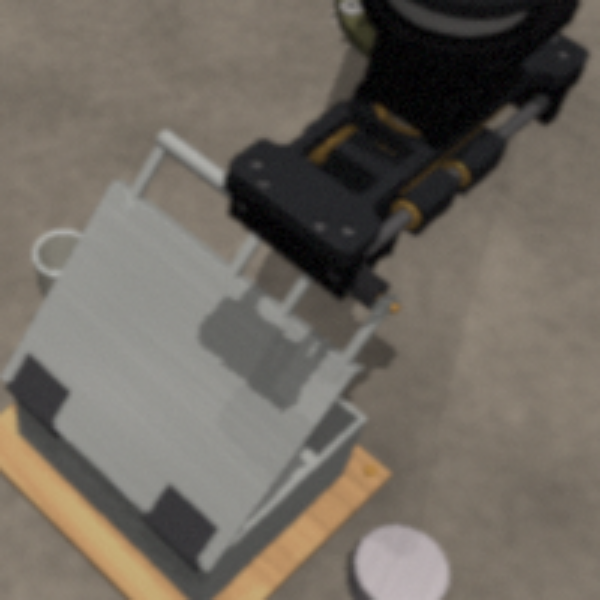

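The hand stands right over the roller at (370,285) in the crop. I'll descend slowly.

Request:
jog_arm(rows="0 0 0.2 0 0 0 1; 0 0 0.2 0 0 0 1; 0 0 0.2 0 0 0 1; 0 0 0.2 0 0 0 1; 0 0 0.2 0 0 0 1")

```text
time: 11.3
position: [0.551, 0.1941, 0.2784]
tool_rot: [-2.343, -2.092, 0.0]
ft_force: [-0.2, -0.1, 0.7]
grip_width: 0.001
grip_force: 0.0
```

Request:
jog_arm(rows="0 0 0.05 0 0 0 1; 0 0 0.05 0 0 0 1; 0 0 0.05 0 0 0 1; 0 0 0.05 0 0 0 1; 0 0 0 0 0 0 1")

```text
time: 11.92
position: [0.551, 0.194, 0.2766]
tool_rot: [2.343, 2.092, 0.0]
ft_force: [-0.1, -0.1, -0.0]
grip_width: 0.006
grip_force: 0.0
```

Request:
jog_arm(rows="0 0 0.05 0 0 0 1; 0 0 0.05 0 0 0 1; 0 0 0.05 0 0 0 1; 0 0 0.05 0 0 0 1; 0 0 0 0 0 0 1")

```text
time: 12.55
position: [0.551, 0.194, 0.2745]
tool_rot: [-2.343, -2.092, 0.0]
ft_force: [-0.7, 0.3, 0.1]
grip_width: 0.008
grip_force: 0.0
```

Request:
jog_arm(rows="0 0 0.05 0 0 0 1; 0 0 0.05 0 0 0 1; 0 0 0.05 0 0 0 1; 0 0 0.05 0 0 0 1; 0 0 0 0 0 0 1")

```text
time: 13.18
position: [0.551, 0.1941, 0.2725]
tool_rot: [-2.343, -2.092, -0.0]
ft_force: [-0.8, -0.3, 0.5]
grip_width: 0.004
grip_force: 0.0
```

Request:
jog_arm(rows="0 0 0.04 0 0 0 1; 0 0 0.04 0 0 0 1; 0 0 0.04 0 0 0 1; 0 0 0 0 0 0 1")

```text
time: 13.68
position: [0.551, 0.194, 0.2713]
tool_rot: [-2.343, -2.092, 0.0]
ft_force: [0.5, -0.1, 0.2]
grip_width: 0.002
grip_force: 0.0
```

Request:
jog_arm(rows="0 0 0.04 0 0 0 1; 0 0 0.04 0 0 0 1; 0 0 0 0 0 0 1")

```text
time: 14.05
position: [0.551, 0.1941, 0.2705]
tool_rot: [-2.343, -2.092, -0.0]
ft_force: [-0.1, -1.2, 0.5]
grip_width: 0.009
grip_force: 0.0
```

Request:
jog_arm(rows="0 0 0.04 0 0 0 1; 0 0 0.04 0 0 0 1; 0 0 0 0 0 0 1")

```text
time: 14.42
position: [0.551, 0.1941, 0.2697]
tool_rot: [-2.343, -2.092, -0.0]
ft_force: [0.4, -0.5, 0.0]
grip_width: 0.008
grip_force: 0.0
```

Request:
jog_arm(rows="0 0 0.04 0 0 0 1; 0 0 0.04 0 0 0 1; 0 0 0 0 0 0 1")

```text
time: 14.8
position: [0.5511, 0.1941, 0.2693]
tool_rot: [2.343, 2.092, 0.001]
ft_force: [-0.4, 0.1, 2.2]
grip_width: 0.008
grip_force: 0.9
```

Contact at z≈0.2694. I'll ease in toward 7 N.

Request:
jog_arm(rows="0 0 0.03 0 0 0 1; 0 0 0.03 0 0 0 1; 0 0 0 0 0 0 1")

```text
time: 15.18
position: [0.5511, 0.1941, 0.2692]
tool_rot: [-2.343, -2.092, -0.001]
ft_force: [-1.9, -0.9, 5.6]
grip_width: 0.007
grip_force: 2.7
```

Request:
jog_arm(rows="0 0 0.02 0 0 0 1; 0 0 0.01 0 0 0 1; 0 0 0 0 0 0 1")

```text
time: 15.55
position: [0.5511, 0.1941, 0.2691]
tool_rot: [2.343, 2.092, 0.002]
ft_force: [-2.5, -0.1, 5.9]
grip_width: 0.006
grip_force: 3.2
```

Request:
jog_arm(rows="0 -0.03 0.01 0 0 0 1; 0 -0.03 0.01 0 0 0 1; 0 0 0 0 0 0 1")

```text
time: 15.92
position: [0.551, 0.1941, 0.2691]
tool_rot: [2.343, 2.092, 0.003]
ft_force: [-0.8, -0.4, 5.4]
grip_width: 0.003
grip_force: 3.2
```

Request:
jog_arm(rows="0 0 0.02 0 0 0 1; 0 0 0 0 0 0 1")

```text
time: 16.18
position: [0.5511, 0.1941, 0.2691]
tool_rot: [2.343, 2.092, 0.004]
ft_force: [-1.6, -0.6, 7.8]
grip_width: 0.005
grip_force: 3.5
```

Request:
jog_arm(rows="0 0 0 0 0 0 1; 0 0 0 0 0 0 1; 0 0 0 0 0 0 1")

```text
time: 16.55
position: [0.5511, 0.1941, 0.2692]
tool_rot: [2.343, 2.092, 0.004]
ft_force: [0.6, -0.7, 6.7]
grip_width: 0.008
grip_force: 3.5
```

Request:
jog_arm(rows="0 0 0 0 0 0 1; 0 0 0 0 0 0 1; 0 0 0 0 0 0 1")

```text
time: 16.92
position: [0.5511, 0.1941, 0.2691]
tool_rot: [2.343, 2.092, 0.004]
ft_force: [-1.2, -1.1, 6.9]
grip_width: 0.004
grip_force: 3.5
```

Request:
jog_arm(rows="0 0 0 0 0 0 1; 0 0 0 0 0 0 1; 0 0 0 0 0 0 1")

```text
time: 17.3
position: [0.5511, 0.1941, 0.2691]
tool_rot: [2.343, 2.092, 0.004]
ft_force: [-0.7, -0.8, 7.2]
grip_width: 0.006
grip_force: 3.5
```

Request:
jog_arm(rows="0 0 0 0 0 0 1; 0 0 0 0 0 0 1; 0 0 0 0 0 0 1")

```text
time: 17.68
position: [0.5511, 0.1941, 0.2691]
tool_rot: [2.343, 2.092, 0.004]
ft_force: [-0.2, -0.8, 6.7]
grip_width: 0.003
grip_force: 3.5
```

A steady push of about 7 N was held for over 1.4 s and the lid did not give. I'll withdraw.

Request:
jog_arm(rows="0 0 -0.3 0 0 0 1; 0 0 -1 0 0 0 1; 0 0 -3 0 0 0 1; 0 0 -5 0 0 0 1; 0 0 -3 0 0 0 1")

```text
time: 18.3
position: [0.5508, 0.1942, 0.3935]
tool_rot: [2.343, 2.092, 0.004]
ft_force: [0.5, 0.3, -0.1]
grip_width: 0.008
grip_force: 0.0
```

Request:
jog_arm(rows="0 0 0 0 0 0 1; 0 0 0 0 0 0 1; 0 0 0 0 0 0 1; 0 0 0 0 0 0 1")

```text
time: 18.8
position: [0.5501, 0.1941, 0.3897]
tool_rot: [-2.343, -2.092, 0.003]
ft_force: [-0.0, 0.6, 0.1]
grip_width: 0.002
grip_force: 0.0
```

```bash
python3 - <<'E'
from h import *
d=imaging.get_image("scene");cv2.imwrite("pics/s6.png",d["img"]);s=ctrl.get_state();print(s["position"],s["ft_force"],s["time"])
a=cv2.imread("pics/scene3.png")
D=cv2.absdiff(a,d["img"]).max(2)
for n,(x0,x1,y0,y1) in dict(stop=(200,225,172,198),rt=(345,382,252,290),lid=(235,300,200,265)).items(): print(n,np.percentile(D[y0:y1,x0:x1],[50,98]))
E
```

```text
[0.55014852 0.19406431 0.38989899] [0.05330347 1.04426368 0.78798132] 18.85
stop [3. 7.]
rt [ 5. 18.]
lid [4. 7.]
```

View pics/s6.png

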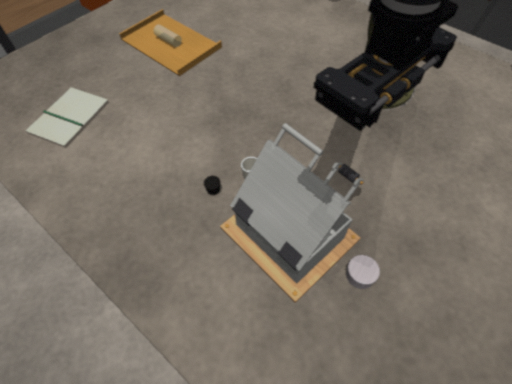

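The final view shows the lid standing half open, its handle at (300,138) and its roller at (347,172). The neighbours are in place and the hand is clear above, so I'll hand the job in.

```bash
python3 -c "
from bench import ticket
print(ticket.close_job())"
```

```text
the job is handed in; nothing more can be done
None
```

The friction hinge held: the lid stood on its own at about 49–50°, did not give under a steady push of about 7 N for over a second, was left half open with the things around the tin in place, and the job is handed in.

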